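# Open the child-safe tablet drawer with its release key

### The arm

A 6-joint arm with a two-finger parallel gripper is mounted at the origin on a cart in front of the work surface, level with it; the furniture and walls round the work are solid. World frame = base frame: x ahead of the robot, y to its left, z up, the work surface at z = 0. Lengths are in m, angles in degrees, forces in N, time in s.
With the tool pointing down it reaches from about 0.35 to 0.875 m from the base axis. Payload 4.2 kg.
Tool frame: the origin (TCP) lies midway between the tips of the shut fingers; the grasp point (between the pads) lies 19 mm behind it (r.pinch_z is the distance from the TCP to the grasp point, in m); z points along the fingers, y is the line along which they close (so a half turn about z gives the same grasp; the last joint's range is limited). The gripper opens to 87 mm and grips with 3 to 60 N. Pads are 19 mm wide; open, the fingers measure 117 mm over their backs; the gripper's body (75 mm by 190 mm) begins 51 mm behind the grasp point.
Start: joints at [78.358, 22.042, 0.453, 0, -68.411, -14.817], TCP at [0.278, 0.56, 0.223] pointing down, gripper open.
Joint ranges: [-179.83, 179.83], [-69.29, 118.12], [-61.27, 80.66], [-181.25, 117.63], [-171.15, -9.14], [-177.46, 177.46]. Speed limits (degrees/s): [159.86, 159.86, 180, 180, 180, 180].

### API

Orientations are given as a 3x3 rotation matrix whose columns are the frame's x, y, z axes.
In Python, from station import r, imaging, models gives the robot as it stands. The module is installed in compiled form; this text tells all that it offers.
- The arm moves only by the tool apply_moves, never from a script. Its argument "moves" is a list of rows, each a list of 2 entries, a list of its own where there are three numbers: the shift along the tool's x, y, z in m, then the turn about the tool's z in degrees. A call has 1 to 5 rows; each row shifts and turns the commanded pose from where the row before left it, along the tool's axes as they then stand; what a row does not reach is not made up. A row lasts 1/12 s, in which the tool goes at most 41.7 mm and 7.16 degrees, less where a joint would pass 70% of its speed; a pose out of reach is approached as far as the arm can. A call is refused whole if a number of a shift passes 0.0417 or a number of a turn 7.16, either way. A call with a gripper value outside its range is refused whole. "hand" is the finger opening in m, from 0 to 0.087, set as the call begins (left out, the last holds). The fingers move at their own pace and stop on an object; the grip force is fixed at half the most. Time passes only in rows, so rows that do not move let the fingers close. It gives the time, the measured TCP pose, the force, the opening and the grip force at its end, in the units of the state.
- r.sense(): the state, without advancing time (a new reading comes with each control period).
- imaging.capture(name): name is "side" or "top" or "wrist"; returns a dict with "frame" (384x512x3 uint8, blue, green, red), "intrinsics" (3x3 intrinsics, pixels), "eye" and "orientation" of the camera in the world. Camera axes: x right, y down, z forward; pixel columns grow to the right and rows downward; lengths in m; the calibration is good to about 2 mm. A picture is of the moment at which its call begins. There is no depth.
- r.finish_job(): hands the job in; it is judged then, once.
Trained networks look in a picture, given as the dict that the camera call returned (one of the last four; its "shot" number tells which), for a name from the list of things; names that differ only in an ending like _2 or _b are one class to them, and where a whole thing is asked for, a point or a joint stands for the part that bears it (a point fixed in the world has none). Each returns a list of dicts, best first, with "confidence" (0 to 1); they miss things now and then, are a little off and sometimes report something else, mostly with a low value. They report only what shows in the picture. A call takes as long as a camera call.
- models.cut_out(picture, target): "region" (384x512 bool, what is visible of it) and "extent" ([left, top, width, height] as shares, 0 to 1, of the picture: columns of its width, rows of its height, round what is visible of it).
- models.place_of(picture, target): "at" ([column, row] as shares, 0 to 1, of the picture: columns of its width, rows of its height: a listed point, or the origin of a listed thing).
The state is a dict: "time_s": time; "joints": joint angles; "joint_velocities": joint speeds; "effort": joint torques, N m; "tcp_pos": TCP position; "ee_rot": TCP orientation; "wrist_force": force on the tool from outside, world axes, zero at the start; "moment": the same for the moment, N m; "gripper_width": opening from 0.0 (shut) to 1.0 (fully open); "gripper_force": force on a finger pad.
Only numpy, scipy, OpenCV 4.12 (cv2) and the standard library are available. Lean on these libraries where they do the work, as an engineer would, in place of code of your own. Each camera call takes 0.05 s, during which the arm holds its last target. There are 200 camera calls.

### The job

The white cabinet's drawer of dishwasher tablets is locked. Take the orange-handled release key from its wooden stand, push its rod down through the slot on top of the cabinet, feel along the slot for the pocket with the hidden latch tab and press the tab until the drawer springs out, never pushing on the cabinet with more than 25 N. Then put the key back in its stand, fully home, and leave the drawer sprung out and the things around where they are.

Things in the scene. Friction and masses are not known exactly. Their poses are not given: they have to be found in the camera images.
- cabinet: White low cabinet, blue drawer front, fixed, 200 wide (y) x 180 deep (x) x 100 mm high; origin on the worktop straight under the middle of the slot; -x is the drawer front (55 mm from the origin), +x the back (125 mm), y along the slot, z up. A steel plate round the slot stands 2 mm above the top.
- slot (a point): Middle of the slot's mouth, 102 mm above the worktop; slot 10 mm wide (cabinet's x), 54 mm long (cabinet's y). Inside, 20 mm below the mouth, is a hard flat ledge, broken by one pocket 12 mm long (y), as wide as the slot. Its middle lies up to 18 mm either way from the slot's middle: unseen and unmeasured, to be felt for; there the rod goes deeper and meets the tab 30 mm below the mouth.
- drawer (a joint): How far the drawer is out, m: 0 shut and locked. The hidden tab is sprung: about 4 N to start, 7 N at 7 mm, up to 2 N more from friction; 5 to 8 mm of travel frees the drawer, a hard stop comes at 12 mm. A spring then drives the drawer out towards the cabinet's -x to about 0.045 within a second; it stays out when the tab is let go.
- key: Release key, loose, about 0.06 kg, standing upright in the stand: an orange handle 36 (its x) x 16 (its y) x 42 mm high above a dark steel collar (28 mm across, 5 mm thick), and a steel rod 7 mm thick with a round end below it. Origin: centre of the collar's underside, on the rod's axis; z up; the handle spans z = 5 to 47 mm.
- key_tip (a point): Lower end of the key's rod, 60 mm below the key's origin on its axis.
- stand: Wooden block, fixed, 56 x 56 x 68 mm high, with a hole through its middle from above; origin on the worktop under the hole.
- stand_hole (a point): Mouth of the stand's hole, in the middle of its top, 68 mm above the worktop; the hole is 11.5 mm across with a 2 mm chamfer and goes right through. The key is home when its collar sits flat on the stand's top, so that the key's origin is at this point.
- mug: White mug, 78 mm across, 97 mm high, bystander; origin at its foot.
- jar: Glass jar with a grey lid, 71 mm across, 110 mm high, bystander; origin at its foot.
- garlic: Garlic bulb, 56 mm, bystander; origin at its foot.
- short_tin: Short food tin, 75 mm across, 58 mm high, bystander; origin at its foot.

How it is judged (in metres and radians):
On the way, in this order (a step that is already met when the one before it is completed fails the run):
1. the key's rod is in the slot, at least 15 mm deep (z of key_tip in the frame of slot below -0.015 m and x of key_tip in the frame of slot between -0.008 and 0.008 m and y of key_tip in the frame of slot between -0.03 and 0.03 m), for 0.1 s.
2. the drawer has sprung out (value of joint drawer above 0.035 m), for 0.2 s.
At the end, for the whole second after the job is handed in: The drawer is out by more than 35 mm; the key stands upright (within 0.1 rad), at rest and let go in its stand, with its origin within 6 mm of the mouth of the stand's hole (value of joint drawer above 0.035 m and distance between key and stand_hole below 0.006 m and angle between key's own z axis and vertical below 0.1 rad and linear speed of key below 0.02 m/s); the robot touches nothing.
It fails at once if the key pushes on the cabinet, its slot, ledge or tab with more than 25 N (contact force between key and cabinet above 25 N).
It fails at once if the robot itself pushes on the cabinet or drawer with more than 25 N (contact force between any of the fingers, the arm and cabinet above 25 N).
It fails at once if a bystander is moved by more than 20 mm (distance of any of mug, jar, garlic, short_tin from where it was at the start of the episode above 0.02 m).
It also fails if it takes over 72 s, if anything falls off the work surface, if the arm or the gripper's body presses on something with over 40 N, if the wrist force passes 120 N, or if a joint passes its speed limit or range.

## Working session

There is one attempt and no reset: what is moved stays moved. The work goes in short steps, Python scripts to look and compute and a tool call to move; the robot and the scene stay as the last step left them, time stands still between calls to the robot, and variables do not carry over. Pictures are saved under pics/ and viewed, at most 10 in all, crops included, and the job is handed in when it is done.

Besides the shell and the picture viewer there is one more tool, called after "Call:" as name(argument=value, ...) on one line, values as JSON. apply_moves: Moves the arm, as the interface text tells. Its arguments: {"type":"object","properties":{"moves":{"type":"array"},"hand":{"type":"number"}},"required":["moves"]}

```bash
mkdir -p pics
cat > h.py <<'E'
import numpy as np, cv2
from station import r, imaging, models
def ray(p,at):
    h,w=p["frame"].shape[:2]
    uv=np.array([at[0]*w,at[1]*h,1.])
    d=np.array(p["orientation"])@np.linalg.solve(np.array(p["intrinsics"]),uv)
    return np.array(p["eye"]),d/np.linalg.norm(d)
def plane(p,at,z):
    e,d=ray(p,at); return e+d*(z-e[2])/d[2]
def tri(rs):
    A=sum(np.eye(3)-np.outer(d,d) for e,d in rs); b=sum((np.eye(3)-np.outer(d,d))@e for e,d in rs)
    x=np.linalg.solve(A,b); return x,[np.linalg.norm((np.eye(3)-np.outer(d,d))@(x-e)) for e,d in rs]
E
python3 - <<'E'
from h import *
np.set_printoptions(precision=4,suppress=True)
Z=dict(key=.068,key_tip=.008,stand=0,stand_hole=.068,slot=.102,cabinet=0,mug=0,jar=0,garlic=0,short_tin=0)
ps={c:imaging.capture(c) for c in("side","top","wrist")}
im=np.vstack([np.hstack([ps["side"]["frame"],ps["top"]["frame"]])])
cv2.imwrite("pics/a.png",cv2.resize(im,(800,300),interpolation=cv2.INTER_AREA))
cv2.imwrite("pics/top.png",ps["top"]["frame"])
for c,p in ps.items(): print(c,np.array(p["eye"]),np.array(p["orientation"])[:,2])
for n,z in Z.items():
    rs=[]
    for c,p in ps.items():
        o=models.place_of(p,n)
        if o:
            o=o[0]; print(n,c,round(o["confidence"],2),np.array(o["at"])*[512,384],plane(p,o["at"],z))
            if o["confidence"]>.4: rs.append(ray(p,o["at"]))
    if len(rs)>1: print("   tri",*tri(rs))
s=r.sense();print(s["tcp_pos"],np.array(s["ee_rot"]),s["wrist_force"],s["time_s"],r.pinch_z)
E
```

```text
side [-0.3965 -0.5605  0.6688] [ 0.7374  0.4728 -0.4823]
top [ 0.3001 -0.0191  1.443 ] [ 0.1517  0.0064 -0.9884]
wrist [0.3468 0.5256 0.3834] [-0.2522  0.1239 -0.9597]
key side 0.53 [311.6032 235.6992] [ 0.4043 -0.2156  0.068 ]
key top 0.51 [306.3808 215.3856] [ 0.4217 -0.2096  0.068 ]
   tri [ 0.4219 -0.2099  0.0557] [np.float64(0.0016859381366311002), np.float64(0.0016859381366311865)]
key_tip top 0.55 [303.8208 217.1136] [ 0.4201 -0.2071  0.008 ]
stand side 0.98 [312.7808 251.904 ] [ 0.4221 -0.2172  0.    ]
stand top 0.59 [304.2816 217.6896] [ 0.4184 -0.2099  0.    ]
   tri [ 0.4204 -0.2136 -0.0009] [np.float64(0.00404103309316203), np.float64(0.004041033093162018)]
stand_hole side 0.61 [312.9856 233.2032] [ 0.4178 -0.2133  0.068 ]
stand_hole top 0.65 [310.3232 219.4944] [ 0.405  -0.2244  0.068 ]
   tri [ 0.4033 -0.2212  0.0796] [np.float64(0.0016495116764606516), np.float64(0.0016495116764605536)]
slot side 0.75 [192.3072 177.1008] [0.4358 0.2661 0.102 ]
slot top 0.68 [185.4976 217.8048] [0.4219 0.2625 0.102 ]
   tri [0.4234 0.2585 0.1092] [np.float64(0.0033118929438070745), np.f
[... 580 characters left out ...]
ri [0.6643 0.4298 0.004 ] [np.float64(0.002537296105002628), np.float64(0.0025372961050026616)]
garlic side 0.67 [385.3824 306.5856] [ 0.3285 -0.4627  0.    ]
garlic top 0.59 [371.2    237.6192] [ 0.3291 -0.4803  0.    ]
   tri [ 0.3259 -0.4703  0.0074] [np.float64(0.007845951412862559), np.float64(0.007845951412862498)]
short_tin side 0.79 [386.2016 238.1952] [ 0.6195 -0.3762  0.    ]
short_tin top 0.78 [342.6816 171.4176] [ 0.6098 -0.3813  0.    ]
   tri [ 0.6079 -0.3788  0.0079] [np.float64(0.0005281082816900015), np.float64(0.0005281082816899272)]
[0.2784 0.5595 0.2226] [[ 0.8953 -0.4456  0.    ]
 [-0.4456 -0.8953 -0.    ]
 [ 0.      0.     -1.    ]] [-1.1613 -0.0797  0.6092] 1.65 0.0187
```

View pics/a.png

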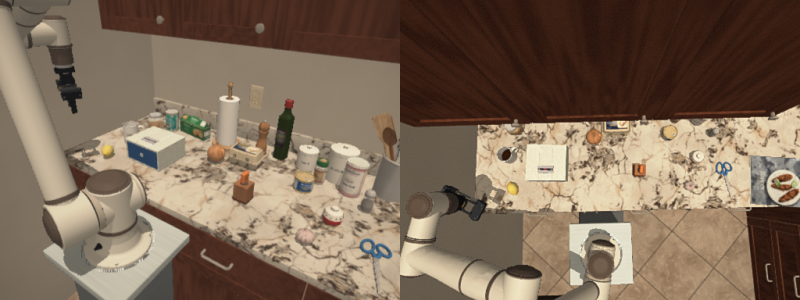

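View pics/top.png

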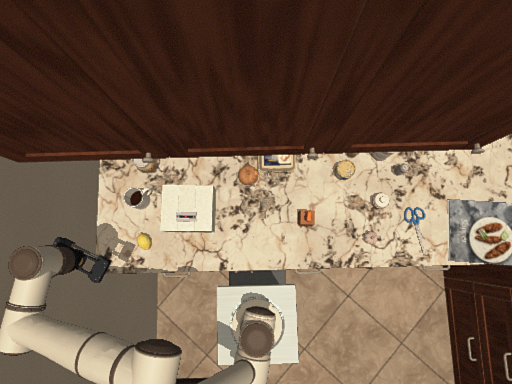

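The top picture shows the stand with the orange key at about (306,217) and the cabinet slot at about (186,216). This agrees with the networks. I'll square the tool up, then fly over the slot and look from the wrist.

Call:
apply_moves(moves=[[[0, 0, 0], -6.6], [[0, 0, 0], -6.6], [[0, 0, 0], -6.6], [[0, 0, 0], -6.6], [[0.016, 0.038, 0], 0]], hand=0.087)

```text
time_s: 2.07
tcp_pos: [0.2932, 0.5258, 0.2214]
ee_rot: [[1.0, 0.008, 0.001], [0.008, -1.0, 0.002], [0.001, -0.002, -1.0]]
wrist_force: [1.2, -0.4, 1.3]
gripper_width: 0.998
gripper_force: 0.0
```

Call:
apply_moves(moves=[[[0.016, 0.038, 0], 0], [[0.016, 0.038, 0], 0], [[0.016, 0.038, 0], 0], [[0.016, 0.038, 0], 0], [[0.016, 0.038, 0], 0]])

```text
time_s: 2.48
tcp_pos: [0.3745, 0.3296, 0.2228]
ee_rot: [[1.0, -0.0, 0.0], [-0.0, -1.0, 0.0], [0.0, -0.0, -1.0]]
wrist_force: [0.5, 0.3, 0.2]
gripper_width: 0.997
gripper_force: 0.0
```

Call:
apply_moves(moves=[[[0.016, 0.038, -0.01], 0], [[0.016, 0.038, -0.01], 0], [[0, 0, 0], 0], [[0, 0, 0], 0]])

```text
time_s: 2.82
tcp_pos: [0.4064, 0.2553, 0.2432]
ee_rot: [[1.0, -0.005, 0.002], [-0.005, -1.0, 0.002], [0.002, -0.002, -1.0]]
wrist_force: [-1.0, 0.6, 0.3]
gripper_width: 1.001
gripper_force: 0.0
```

Run:
```python
from h import *
np.set_printoptions(precision=4,suppress=True)
p=imaging.capture("wrist"); t=imaging.capture("top"); s=imaging.capture("side")
cv2.imwrite("pics/w1.png",p["frame"]); np.save("w1.npy",p,allow_pickle=True)
for q in(p,t,s):
    for n in("slot","cabinet"):
        for o in models.place_of(q,n)[:1]: print(n,round(o["confidence"],2),np.array(o["at"])*[512,384],plane(q,o["at"],.102 if n=="slot" else 0))
print(p["eye"],p["orientation"])
```

```text
slot 0.86 [251.6992 152.9856] [0.4263 0.2648 0.102 ]
slot 0.82 [187.5968 218.688 ] [0.4182 0.2543 0.102 ]
cabinet 0.58 [188.1088 218.688 ] [0.4272 0.273  0.    ]
slot 0.79 [190.976  175.7952] [0.4407 0.277  0.102 ]
cabinet 0.88 [192.512  204.9024] [0.4193 0.2594 0.    ]
[0.4827 0.2553 0.4051] [[-0.0057 -0.9601 -0.2797]
 [-1.      0.005   0.0032]
 [-0.0017  0.2797 -0.9601]]
```

View pics/w1.png

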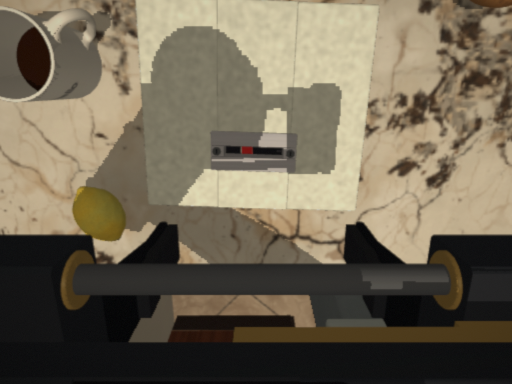

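Call:
apply_moves(moves=[[[0, 0.04, 0], 0], [[0, 0.04, 0], 0], [[0, 0.04, 0], 0], [[0, 0.04, 0], 0], [[0, 0.04, 0], 0]])

```text
time_s: 3.68
tcp_pos: [0.4049, 0.0555, 0.2423]
ee_rot: [[1.0, 0.001, 0.0], [0.001, -1.0, 0.0], [0.0, -0.0, -1.0]]
wrist_force: [2.1, 0.8, 0.0]
gripper_width: 1.0
gripper_force: 0.0
```

Call:
apply_moves(moves=[[[0, 0.04, 0], 0], [[0, 0.04, 0], 0], [[0, 0.04, 0], 0], [[0, 0.04, 0], 0], [[0, 0.04, 0], 0]])

```text
time_s: 4.1
tcp_pos: [0.4049, -0.1448, 0.2425]
ee_rot: [[1.0, 0.0, 0.001], [0.0, -1.0, 0.0], [0.001, -0.0, -1.0]]
wrist_force: [1.8, 0.6, 0.1]
gripper_width: 1.0
gripper_force: 0.0
```

Call:
apply_moves(moves=[[[0, 0.04, 0], 0], [[0, 0.03, 0], 0], [[0, 0, 0], 0], [[0, 0, 0], 0]])

```text
time_s: 4.43
tcp_pos: [0.4049, -0.2143, 0.2417]
ee_rot: [[1.0, -0.004, -0.001], [-0.004, -1.0, 0.0], [-0.001, -0.0, -1.0]]
wrist_force: [-0.4, -0.1, -0.3]
gripper_width: 1.004
gripper_force: 0.0
```

Run:
```python
from h import *
np.set_printoptions(precision=4,suppress=True)
p=imaging.capture("wrist")
cv2.imwrite("pics/w2.png",p["frame"]); np.save("w2.npy",p,allow_pickle=True)
for n,z in dict(key=.068,key_tip=.008,stand=0,stand_hole=.068).items():
    for o in models.place_of(p,n)[:2]: print(n,round(o["confidence"],2),np.array(o["at"])*[512,384],plane(p,o["at"],z))
print(p["eye"],p["orientation"],r.sense()["tcp_pos"])
```

```text
key 0.9 [258.5088 156.7104] [ 0.4144 -0.2109  0.068 ]
stand_hole 0.93 [259.6864 161.2032] [ 0.4098 -0.212   0.068 ]
[ 0.4815 -0.214   0.4035] [[-0.0051 -0.9594 -0.2821]
 [-1.      0.0049  0.0016]
 [-0.0002  0.2821 -0.9594]] [ 0.4053 -0.2122  0.2423]
```

View pics/w2.png

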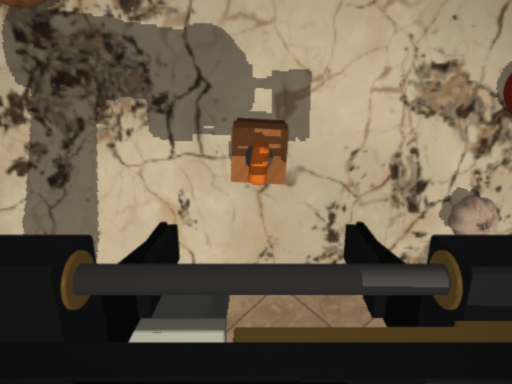

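w1 shows the steel plate with its dark slot at about columns 225–285, row 151. There is a red spot inside it at (247,150). w2 shows the key at (258,165) with the thin side of its handle across y, so the tool's yaw already suits the grasp. I'll refine both positions.

Run:
```python
from h import *
from scipy.optimize import minimize
np.set_printoptions(precision=4,suppress=True)
w1=np.load("w1.npy",allow_pickle=True).item(); w2=np.load("w2.npy",allow_pickle=True).item()
a=cv2.resize(w1["frame"][115:190,190:315],None,fx=4,fy=4,interpolation=0)[:, :400]
a=cv2.resize(w1["frame"][120:185,200:310],(660,390),interpolation=0)
b=cv2.resize(w2["frame"][110:195,215:305],(136*3,128*3),interpolation=0)
cv2.imwrite("pics/s1.png",cv2.resize(np.hstack([cv2.resize(a,(450,266)),cv2.resize(b,(282,266))]),None,fx=1.09,fy=1.09))
def proj(p,X):
    c=(np.array(X)-p["eye"])@np.array(p["orientation"]); u=c@np.array(p["intrinsics"]).T; return u[:,:2]/u[:,2:]
def box(x,y,yaw,lx,ly,z0,z1):
    c,s=np.cos(yaw),np.sin(yaw)
    return [[x+c*i*lx/2-s*j*ly/2,y+s*i*lx/2+c*j*ly/2,z] for i in(-1,1) for j in(-1,1) for z in(z0,z1)]
hsv=cv2.cvtColor(w2["frame"],cv2.COLOR_BGR2HSV)
def fit(m,p,lx,ly,z0,z1,x0):
    m8=cv2.resize(m.astype(np.uint8),None,fx=4,fy=4,interpolation=0)>0
    def f(v):
        h=cv2.convexHull((proj(p,box(*v,lx,ly,z0,z1))*4+2).astype(np.float32)); M=np.zeros(m8.shape,np.uint8)
        cv2.fillConvexPoly(M,np.round(h*16).astype(np.int32),1,shift=4); M=M>0
        return 1-(M&m8).sum()/(M|m8).sum()
    o=minimize(f,x0,method="Nelder-Mead",options=dict(initial_simplex=np.array(x0)+np.vstack([np.zeros(3),np.diag([.008,.008,.15])]),xatol=1e-5,fatol=1e-5)); return o.x,o.fun
reg=[models.cut_out(imaging.capture("wrist"),n) for n in("key","stand")]
for n,g in zip(("key","stand"),reg):
    if g: print(n,g[0]["confidence"],g[0]["region"].sum(),np.array(g[0]["extent"])*[512,384,512,384])
H=hsv[110:195,215:305]
print(H[40:75:5,43], H[20,20],H[60,20])
big=(hsv[...,1]>190)&(hsv[...,2]>170)&(hsv[...,0]<14); big[:110]=0; big[195:]=0; big[:,:215]=0; big[:,305:]=0
print("orange",big.sum(),fit(big,w2,.036,.016,.073,.115,[.41,-.212,0]))
if reg[1]:
    m=reg[1][0]["region"]|(reg[0][0]["region"] if reg[0] else False); print("stand",fit(m,w2,.056,.056,0,.068,[.41,-.212,0]))
g=w1["frame"][120:185,200:310]; 
gray=cv2.cvtColor(w1["frame"],cv2.COLOR_BGR2GRAY); print(gray[144:158,216:296:4])
hs=cv2.cvtColor(w1["frame"],cv2.COLOR_BGR2HSV); rd=(hs[...,1]>150)&((hs[...,0]<8)|(hs[...,0]>172)); rd[:140]=0;rd[160:]=0;rd[:,:215]=0;rd[:,300:]=0
ys,xs=np.nonzero(rd); print("red",xs.min(),xs.max(),ys.min(),ys.max())
for n,px in dict(L=(225,151),R=(285,151),red=(xs.mean()+.5,ys.mean()+.5)).items(): print(n,plane(w1,np.array(px)/[512,384],.102),plane(w1,np.array(px)/[512,384],.072))
```

```text
key 0.77 925 [244.3776 139.8144  28.5184  44.3904]
stand 0.69 2597 [233.0112 118.3872  57.9072  63.2064]
[[ 12 214 132]
 [ 12 212 130]
 [ 12 216 130]
 [ 12 211 212]
 [ 12 217 129]
 [ 12 211 202]
 [ 12 210 219]] [ 13 170  84] [ 12 167 159]
orange 207 (array([ 0.4163, -0.2114, -0.1364]), np.float64(0.7630901287553649))
stand (array([ 0.4161, -0.2133, -0.0747]), np.float64(0.06450090870963232))
[[ 91  91  91  90  91  91  92  92  93  93  93 169 170 170 171 171 171 171
   92  93]
 [ 80  80  79  71  85  86  87  90  91  91  92 167 170 170 170 171 171 172
   92  92]
 [ 87  88  69  37  46  46  63  69  70  77  71 136 162 157 161 165 167 171
   92  92]
 [ 61  91  66  17  19  19  54  53  55  51  36  71  89  87  90  99 104 136
   83  88]
 [ 46  83  65  14  16  15  54  49  50  46  16  23  28  29  30  37  42 138
   90  91]
 [ 30  74  65  13  15  14  59  50  48  48  13  14  15  14  15  16  20 109
   86  83]
 [ 23  66  65  13  13  13  60  50  49  50  14  14  15  14  15  19  25  94
   60  64]
 [ 25  61  64  14  14  15  59  51  50  51  15  14  14  15  15  21  28  90
   46  49]
 [ 25  64  64  21  21  19  53  50  49  53  14  14  13  16  15  16  19  91
   44  44]
 [ 32  74  66  53  52  42  53  54  51  58  25  21  20  16  15  17  16  90
   46  44]
 [ 45  86  69  70  69  67  68  70  69  70  60  52  49  42  33  33  26  92
   45  45]
 [ 69  89  71  73  73  73  73  72  72  73  72  70  68  66  65  64  64  92
   44  45]
 [ 77  80  73  74  72  74  74  75  75  73  73  73  73  73  72  72  73  92
   49  51]
 [ 89  87  87  88  87  86  84 102  96  85  82  81  79  81  77  75  74  93
   68  71]]
red 242 252 147 153
L [0.4282 0.289  0.102 ] [0.4229 0.2923 0.072 ]
R [0.428  0.2346 0.102 ] [0.4225 0.2325 0.072 ]
red [0.4286 0.2686 0.102 ] [0.4232 0.2699 0.072 ]
```

View pics/s1.png

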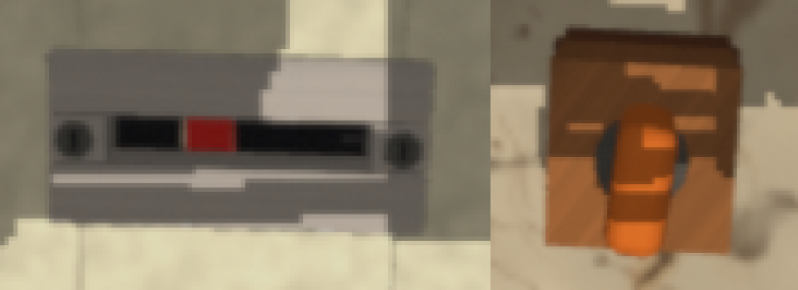

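The left crop shows the slot turned about −2.4° with a red patch 5–12 mm towards +y, probably the pocket. The right crop shows the handle nearly along x. I'll redo the handle mask using saturation.

```bash
cat >> h.py <<'E'
from scipy.optimize import minimize
def proj(p,X):
    c=(np.array(X)-p["eye"])@np.array(p["orientation"]); u=c@np.array(p["intrinsics"]).T; return u[:,:2]/u[:,2:]
def box(x,y,yaw,lx,ly,z0,z1):
    c,s=np.cos(yaw),np.sin(yaw)
    return [[x+c*i*lx/2-s*j*ly/2,y+s*i*lx/2+c*j*ly/2,z] for i in(-1,1) for j in(-1,1) for z in(z0,z1)]
def fit(m,p,lx,ly,z0,z1,x0):
    m8=cv2.resize(m.astype(np.uint8),None,fx=4,fy=4,interpolation=0)>0
    def f(v):
        h=cv2.convexHull((proj(p,box(*v,lx,ly,z0,z1))*4).astype(np.float32)); M=np.zeros(m8.shape,np.uint8)
        cv2.fillConvexPoly(M,np.round(h*16).astype(np.int32),1,shift=4); M=M>0
        return 1-(M&m8).sum()/(M|m8).sum()
    o=minimize(f,x0,method="Nelder-Mead",options=dict(initial_simplex=np.array(x0)+np.vstack([np.zeros(3),np.diag([.008,.008,.15])]),xatol=1e-5,fatol=1e-5)); return o.x,o.fun
E
python3 - <<'E'
from h import *
np.set_printoptions(precision=4,suppress=True)
w2=np.load("w2.npy",allow_pickle=True).item()
hsv=cv2.cvtColor(w2["frame"],cv2.COLOR_BGR2HSV); big=(hsv[...,1]>193)&(hsv[...,2]>90)
big[:130]=0; big[190:]=0; big[:,:240]=0; big[:,:240]=0; big[:,280:]=0
n,l,st,_=cv2.connectedComponentsWithStats(big.astype(np.uint8)); i=1+st[1:,4].argmax(); big=l==i
print(st[i],fit(big,w2,.036,.016,.073,.115,[.415,-.212,0]),fit(big,w2,.034,.0155,.073,.112,[.415,-.212,0]))
print(proj(w2,box(.415,-.212,0,.036,.016,.073,.115)))
for rr in range(144,186,4): c=np.nonzero(big[rr])[0]; print(rr,c.min(),c.max())
# collar ellipse: dark pixels
d=(hsv[...,1]<120)&(hsv[...,2]<110); d[:130]=0;d[185:]=0;d[:,:238]=0;d[:,:238]=0;d[:,282:]=0
ys,xs=np.nonzero(d[135:180]); print("collar",xs.min(),xs.max(),ys.min()+135,ys.max()+135,d.sum())
print(proj(w2,[[.415,-.212+.014,.073],[.415,-.212-.014,.073]]))
E
```

```text
[248 140  21  45 712] (array([ 0.416 , -0.2116, -0.1529]), np.float64(0.18512160228898422)) (array([ 0.415 , -0.2113, -0.1366]), np.float64(0.09940546967895358))
[[267.6299 174.637 ]
 [268.4857 186.3389]
 [251.7753 174.7152]
 [250.5059 186.4266]
 [267.639  138.9908]
 [268.526  146.1564]
 [251.2975 139.0742]
 [249.9175 146.2508]]
144 253 267
148 253 268
152 252 268
156 252 268
160 251 267
164 250 266
168 250 266
172 249 265
176 249 265
180 249 265
184 258 260
collar 246 272 146 166 118
[[245.5053 157.1945]
 [273.6704 157.0531]]
```

Call:
apply_moves(moves=[[[0.01, 0, 0.02], 0], [[0, 0, 0.03], 4], [[0, 0, 0.03], 4], [[0, 0, 0.03], 0], [[0, 0, 0.02], 0]])

```text
time_s: 5.3
tcp_pos: [0.4138, -0.2126, 0.1098]
ee_rot: [[0.99, -0.14, -0.003], [-0.14, -0.99, 0.001], [-0.003, -0.001, -1.0]]
wrist_force: [0.2, 0.8, -1.1]
gripper_width: 0.996
gripper_force: 0.0
```

Call:
apply_moves(moves=[[[0, 0, 0.015], 0], [[0, 0, 0.01], 0], [[0, 0, 0.008], 0], [[0, 0, 0], 0], [[0, 0, 0], 0]])

```text
time_s: 5.72
tcp_pos: [0.4153, -0.2132, 0.0793]
ee_rot: [[0.99, -0.14, -0.0], [-0.14, -0.99, -0.0], [-0.0, 0.0, -1.0]]
wrist_force: [0.0, 0.1, 0.4]
gripper_width: 0.998
gripper_force: 0.0
```

Call:
apply_moves(moves=[[[0, 0, 0], 0], [[0, 0, 0], 0], [[0, 0, 0], 0], [[0, 0, 0], 0], [[0, 0, 0], 0]], hand=0.03)

```text
time_s: 6.13
tcp_pos: [0.4152, -0.2133, 0.0796]
ee_rot: [[0.99, -0.14, 0.001], [-0.14, -0.99, -0.0], [0.001, -0.0, -1.0]]
wrist_force: [0.6, -0.2, -0.3]
gripper_width: 0.707
gripper_force: 0.0
```

Call:
apply_moves(moves=[[[0, 0, 0], 0], [[0, 0, 0], 0], [[0, 0, 0], 0], [[0, 0, 0], 0], [[0, 0, 0], 0]], hand=0.0)

```text
time_s: 6.55
tcp_pos: [0.4151, -0.2132, 0.0792]
ee_rot: [[0.99, -0.14, -0.0], [-0.14, -0.99, -0.0], [-0.0, 0.0, -1.0]]
wrist_force: [0.2, -0.4, -0.9]
gripper_width: 0.325
gripper_force: 0.0
```

Call:
apply_moves(moves=[[[0, 0, 0], 0], [[0, 0, 0], 0], [[0, 0, 0], 0], [[0, 0, 0], 0], [[0, 0, 0], 0]])

```text
time_s: 6.97
tcp_pos: [0.415, -0.2132, 0.0792]
ee_rot: [[0.99, -0.14, -0.0], [-0.14, -0.99, 0.0], [-0.0, -0.0, -1.0]]
wrist_force: [-0.6, -0.2, -0.1]
gripper_width: 0.183
gripper_force: 30.0
```

Call:
apply_moves(moves=[[[0, 0, 0], 0], [[0, 0, 0], 0], [[0, 0, 0], 0]])

```text
time_s: 7.22
tcp_pos: [0.4151, -0.2133, 0.0792]
ee_rot: [[0.99, -0.14, -0.0], [-0.14, -0.99, 0.0], [-0.0, -0.0, -1.0]]
wrist_force: [0.1, 0.0, 1.0]
gripper_width: 0.179
gripper_force: 30.0
```

Run:
```python
from h import *
s=r.sense();print(s["tcp_pos"],s["wrist_force"],s["moment"],s["gripper_width"]*.087,s["gripper_force"])
```

```text
[ 0.41506565 -0.21325965  0.07917035] [0.08055767 0.03957268 0.95928735] [ 0.00566852 -0.038838   -0.04051043] 0.01558754534957678 30.000009583309293
```

Call:
apply_moves(moves=[[[0, 0, -0.01], 0], [[0, 0, -0.03], 0], [[0, 0, -0.034], 0], [[0, 0, -0.034], 0], [[0, 0, -0.03], -5.6]])

```text
time_s: 7.63
tcp_pos: [0.415, -0.2133, 0.2193]
ee_rot: [[0.999, -0.041, 0.001], [-0.041, -0.999, -0.0], [0.001, 0.0, -1.0]]
wrist_force: [1.1, 0.1, -0.5]
gripper_width: 0.182
gripper_force: 30.0
```

Call:
apply_moves(moves=[[[0, -0.02, 0], 0], [[-0.001, -0.04, 0], 0], [[-0.001, -0.04, 0], 0], [[-0.001, -0.04, 0], 0], [[-0.001, -0.04, 0], 0]])

```text
time_s: 8.05
tcp_pos: [0.4182, -0.0318, 0.2173]
ee_rot: [[0.999, -0.044, 0.0], [-0.044, -0.999, 0.0], [0.0, -0.0, -1.0]]
wrist_force: [0.6, -0.2, -0.3]
gripper_width: 0.177
gripper_force: 30.0
```

Call:
apply_moves(moves=[[[-0.001, -0.04, 0], 0], [[0, -0.04, 0], 0], [[-0.001, -0.04, 0], 0], [[-0.001, -0.04, 0], 0], [[0, -0.04, 0], 0]])

```text
time_s: 8.47
tcp_pos: [0.4236, 0.1686, 0.2173]
ee_rot: [[0.999, -0.042, 0.0], [-0.042, -0.999, 0.0], [0.0, -0.0, -1.0]]
wrist_force: [0.3, -0.6, 0.0]
gripper_width: 0.177
gripper_force: 30.0
```

Call:
apply_moves(moves=[[[-0.001, -0.04, 0], 0], [[0, -0.036, 0], 0], [[0, -0.02, 0], 0], [[0, 0, 0], 0], [[0, 0, 0], 0]])

```text
time_s: 8.88
tcp_pos: [0.427, 0.2633, 0.2165]
ee_rot: [[0.999, -0.041, -0.001], [-0.041, -0.999, -0.001], [-0.001, 0.001, -1.0]]
wrist_force: [-0.1, -0.6, -0.1]
gripper_width: 0.18
gripper_force: 30.0
```

Run:
```python
from h import *
np.set_printoptions(precision=4,suppress=True)
p=imaging.capture("wrist"); np.save("w3.npy",p,allow_pickle=True)
s=r.sense(); t=np.array(s["tcp_pos"]);print(t,s["wrist_force"],p["intrinsics"])
print("tip pred",proj(p,[t-[0,0,.0712]]))
for n in("key_tip","slot","key"):
    for o in models.place_of(p,n)[:1]: print(n,round(o["confidence"],2),np.array(o["at"])*[512,384],plane(p,o["at"],.102),plane(p,o["at"],t[2]-.0712))
cv2.imwrite("pics/w3.png",cv2.resize(p["frame"][130:290,160:350],None,fx=3.5,fy=3.5,interpolation=cv2.INTER_CUBIC))
```

```text
[0.427  0.2623 0.2166] [ 0.5962 -0.1965 -1.6545] [[337.7997   0.     261.188 ]
 [  0.     337.7997 186.6864]
 [  0.       0.       1.    ]]
tip pred [[263.4461 197.4461]]
key_tip 0.9 [260.4032 197.6064] [0.4127 0.2652 0.102 ] [0.427  0.2646 0.1454]
slot 0.78 [264.4992 181.5168] [0.4269 0.2611 0.102 ] [0.439  0.2611 0.1454]
key 0.56 [259.1744 233.3184] [0.3794 0.2677 0.102 ] [0.3989 0.2667 0.1454]
```

View pics/w3.png

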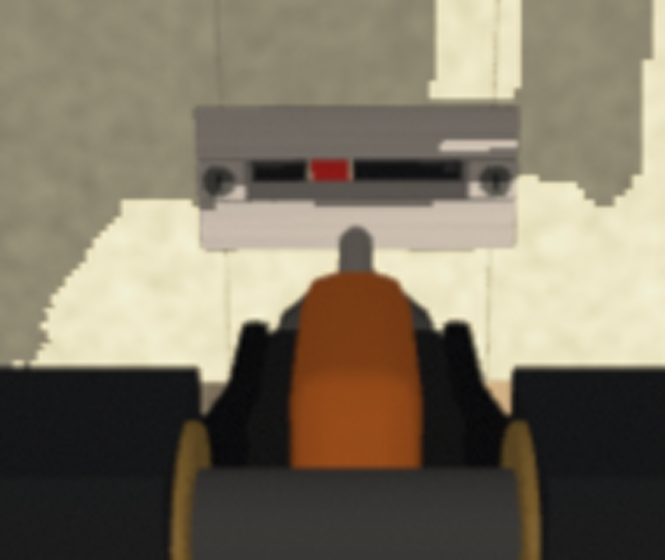

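The picture shows the rod tip at column 261.7, in line with the slot's middle (column 261.4), and the slot level with the image. The red patch lies about 7 mm towards +y, so I'll try there first, gently.

Call:
apply_moves(moves=[[[0, -0.007, 0.015], 0], [[0, 0, 0.015], 0], [[0, 0, 0.008], 0], [[0, 0, 0], 0], [[0, 0, 0], 0]])

```text
time_s: 9.5
tcp_pos: [0.428, 0.2689, 0.1793]
ee_rot: [[0.999, -0.044, -0.0], [-0.044, -0.999, -0.001], [-0.0, 0.001, -1.0]]
wrist_force: [0.1, 0.7, -0.5]
gripper_width: 0.182
gripper_force: 30.0
```

Call:
apply_moves(moves=[[[0, 0, 0.002], 0], [[0, 0, 0.001], 0], [[0, 0, 0.001], 0], [[0, 0, 0.001], 0], [[0, 0, 0.001], 0]])

```text
time_s: 9.92
tcp_pos: [0.4279, 0.2697, 0.1734]
ee_rot: [[0.999, -0.043, 0.0], [-0.043, -0.999, 0.0], [0.0, -0.0, -1.0]]
wrist_force: [0.3, 0.1, -0.3]
gripper_width: 0.184
gripper_force: 30.0
```

Tip at about z=0.102 with no contact. I'll continue in small steps.

Call:
apply_moves(moves=[[[0, 0, 0.001], 0], [[0, 0, 0.001], 0], [[0, 0, 0], 0]])

```text
time_s: 10.17
tcp_pos: [0.4277, 0.2696, 0.171]
ee_rot: [[0.999, -0.043, -0.0], [-0.043, -0.999, -0.0], [-0.0, 0.0, -1.0]]
wrist_force: [0.3, 0.8, -0.2]
gripper_width: 0.181
gripper_force: 30.0
```

Call:
apply_moves(moves=[[[0, 0, 0.001], 0], [[0, 0, 0.001], 0], [[0, 0, 0], 0]])

```text
time_s: 10.42
tcp_pos: [0.4277, 0.2696, 0.169]
ee_rot: [[0.999, -0.043, -0.0], [-0.043, -0.999, -0.0], [-0.0, 0.0, -1.0]]
wrist_force: [0.5, -0.5, -0.5]
gripper_width: 0.181
gripper_force: 30.0
```

Call:
apply_moves(moves=[[[0, 0, 0.002], 0], [[0, 0, 0.002], 0], [[0, 0, 0.002], 0], [[0, 0, 0.002], 0], [[0, 0, 0], 0]])

```text
time_s: 10.83
tcp_pos: [0.4276, 0.2694, 0.1606]
ee_rot: [[0.999, -0.043, -0.001], [-0.043, -0.999, -0.001], [-0.001, 0.001, -1.0]]
wrist_force: [0.4, 0.3, -1.0]
gripper_width: 0.183
gripper_force: 30.0
```

Call:
apply_moves(moves=[[[0, 0, 0.002], 0], [[0, 0, 0.002], 0], [[0, 0, 0.001], 0], [[0, 0, 0], 0], [[0, 0, 0], 0]])

```text
time_s: 11.25
tcp_pos: [0.4278, 0.2696, 0.1561]
ee_rot: [[0.999, -0.043, -0.0], [-0.043, -0.999, -0.0], [-0.0, 0.0, -1.0]]
wrist_force: [0.0, 0.5, -0.2]
gripper_width: 0.179
gripper_force: 30.0
```

Call:
apply_moves(moves=[[[0, 0, 0.001], 0], [[0, 0, 0], 0]])

```text
time_s: 11.42
tcp_pos: [0.4278, 0.2696, 0.1551]
ee_rot: [[0.999, -0.043, -0.0], [-0.043, -0.999, -0.0], [-0.0, 0.0, -1.0]]
wrist_force: [0.7, 0.4, -0.1]
gripper_width: 0.18
gripper_force: 30.0
```

Call:
apply_moves(moves=[[[0, 0, 0.001], 0], [[0, 0, 0], 0]])

```text
time_s: 11.58
tcp_pos: [0.4277, 0.2696, 0.1541]
ee_rot: [[0.999, -0.043, -0.0], [-0.043, -0.999, -0.0], [-0.0, 0.0, -1.0]]
wrist_force: [-0.4, 0.2, -0.2]
gripper_width: 0.184
gripper_force: 30.0
```

Call:
apply_moves(moves=[[[0, 0, 0.001], 0], [[0, 0, 0], 0]])

```text
time_s: 11.75
tcp_pos: [0.4277, 0.2696, 0.153]
ee_rot: [[0.999, -0.043, -0.0], [-0.043, -0.999, -0.0], [-0.0, 0.0, -1.0]]
wrist_force: [-0.0, -0.8, -1.1]
gripper_width: 0.177
gripper_force: 30.0
```

Call:
apply_moves(moves=[[[0, 0, 0.0005], 0], [[0, 0, 0], 0]])

```text
time_s: 11.92
tcp_pos: [0.4278, 0.2696, 0.1526]
ee_rot: [[0.999, -0.043, -0.0], [-0.043, -0.999, -0.0], [-0.0, 0.0, -1.0]]
wrist_force: [1.4, -0.5, -0.3]
gripper_width: 0.18
gripper_force: 30.0
```

Call:
apply_moves(moves=[[[0, 0, 0.0005], 0], [[0, 0, 0], 0], [[0, 0, 0], 0]])

```text
time_s: 12.17
tcp_pos: [0.4278, 0.2696, 0.1522]
ee_rot: [[0.999, -0.043, -0.0], [-0.043, -0.999, -0.0], [-0.0, 0.0, -1.0]]
wrist_force: [0.1, 0.7, -0.4]
gripper_width: 0.18
gripper_force: 30.0
```

Call:
apply_moves(moves=[[[0, 0, 0.0005], 0], [[0, 0, 0], 0], [[0, 0, 0], 0]])

```text
time_s: 12.42
tcp_pos: [0.4278, 0.2696, 0.1517]
ee_rot: [[0.999, -0.043, -0.0], [-0.043, -0.999, -0.0], [-0.0, 0.0, -1.0]]
wrist_force: [0.6, -0.3, -0.8]
gripper_width: 0.179
gripper_force: 30.0
```

Call:
apply_moves(moves=[[[0, 0, 0.001], 0], [[0, 0, 0], 0]])

```text
time_s: 12.58
tcp_pos: [0.4277, 0.2696, 0.1505]
ee_rot: [[0.999, -0.043, -0.0], [-0.043, -0.999, -0.0], [-0.0, 0.0, -1.0]]
wrist_force: [0.5, 0.3, -0.3]
gripper_width: 0.181
gripper_force: 30.0
```

Call:
apply_moves(moves=[[[0, 0, 0.001], 0], [[0, 0, 0], 0]])

```text
time_s: 12.75
tcp_pos: [0.4277, 0.2696, 0.1495]
ee_rot: [[0.999, -0.043, -0.0], [-0.043, -0.999, -0.0], [-0.0, 0.0, -1.0]]
wrist_force: [-0.9, -0.1, -1.4]
gripper_width: 0.184
gripper_force: 30.0
```

In the pocket: the tip is about 3.7 mm below ledge level and moving freely. I'll carry on down to the tab, expected at TCP z of about 0.143.

Call:
apply_moves(moves=[[[0, 0, 0.001], 0], [[0, 0, 0.001], 0], [[0, 0, 0.001], 0], [[0, 0, 0.001], 0], [[0, 0, 0], 0]])

```text
time_s: 13.17
tcp_pos: [0.4277, 0.2695, 0.1454]
ee_rot: [[0.999, -0.043, -0.0], [-0.043, -0.999, -0.0], [-0.0, 0.0, -1.0]]
wrist_force: [-0.9, 1.1, -1.4]
gripper_width: 0.182
gripper_force: 30.0
```

Call:
apply_moves(moves=[[[0, 0, 0.001], 0], [[0, 0, 0.001], 0], [[0, 0, 0], 0]])

```text
time_s: 13.42
tcp_pos: [0.4277, 0.2696, 0.1435]
ee_rot: [[0.999, -0.043, -0.0], [-0.043, -0.999, -0.0], [-0.0, 0.0, -1.0]]
wrist_force: [-0.3, -0.1, 0.1]
gripper_width: 0.181
gripper_force: 30.0
```

Call:
apply_moves(moves=[[[0, 0, 0.001], 0], [[0, 0, 0.001], 0], [[0, 0, 0], 0]])

```text
time_s: 13.67
tcp_pos: [0.4281, 0.2698, 0.1425]
ee_rot: [[0.999, -0.042, 0.001], [-0.042, -0.999, 0.0], [0.001, -0.0, -1.0]]
wrist_force: [-1.1, -1.0, 4.3]
gripper_width: 0.179
gripper_force: 30.0
```

Tab contact at 4.3 N. I'll press on.

Call:
apply_moves(moves=[[[0, 0, 0.001], 0], [[0, 0, 0.001], 0], [[0, 0, 0], 0]])

```text
time_s: 13.92
tcp_pos: [0.4281, 0.2698, 0.1407]
ee_rot: [[0.999, -0.042, 0.001], [-0.042, -0.999, 0.0], [0.001, -0.0, -1.0]]
wrist_force: [-1.0, -0.3, 5.7]
gripper_width: 0.177
gripper_force: 30.0
```

Call:
apply_moves(moves=[[[0, 0, 0.001], 0], [[0, 0, 0.001], 0], [[0, 0, 0], 0]])

```text
time_s: 14.17
tcp_pos: [0.4282, 0.2698, 0.1388]
ee_rot: [[0.999, -0.042, 0.001], [-0.042, -0.999, 0.0], [0.001, -0.0, -1.0]]
wrist_force: [-1.8, -1.1, 6.9]
gripper_width: 0.178
gripper_force: 30.0
```

Call:
apply_moves(moves=[[[0, 0, 0.001], 0], [[0, 0, 0], 0]])

```text
time_s: 14.33
tcp_pos: [0.4282, 0.2698, 0.1376]
ee_rot: [[0.999, -0.043, 0.001], [-0.043, -0.999, 0.001], [0.001, -0.001, -1.0]]
wrist_force: [-0.6, -0.4, 4.1]
gripper_width: 0.183
gripper_force: 30.0
```

Call:
apply_moves(moves=[[[0, 0, 0.001], 0], [[0, 0, 0.0005], 0], [[0, 0, 0], 0], [[0, 0, 0], 0]])

```text
time_s: 14.67
tcp_pos: [0.4282, 0.2698, 0.136]
ee_rot: [[0.999, -0.042, 0.001], [-0.042, -0.999, 0.0], [0.001, -0.0, -1.0]]
wrist_force: [-0.7, -0.2, 5.1]
gripper_width: 0.178
gripper_force: 30.0
```

Call:
apply_moves(moves=[[[0, 0, 0.001], 0], [[0, 0, 0], 0], [[0, 0, 0], 0]])

```text
time_s: 14.92
tcp_pos: [0.4283, 0.2698, 0.1351]
ee_rot: [[0.999, -0.042, 0.001], [-0.042, -0.999, 0.0], [0.001, -0.0, -1.0]]
wrist_force: [-0.8, 0.6, 5.8]
gripper_width: 0.18
gripper_force: 30.0
```

Run:
```python
from h import *
np.set_printoptions(precision=4,suppress=True)
p=imaging.capture("side"); q=imaging.capture("wrist"); print(r.sense()["tcp_pos"],r.sense()["wrist_force"])
cv2.imwrite("pics/s4.png",np.hstack([cv2.resize(p["frame"][140:240,130:260],(390,300)),cv2.resize(q["frame"],(400,300))]))
```

```text
[0.4283 0.2698 0.1351] [-1.9881 -0.8312  6.0326]
```

View pics/s4.png

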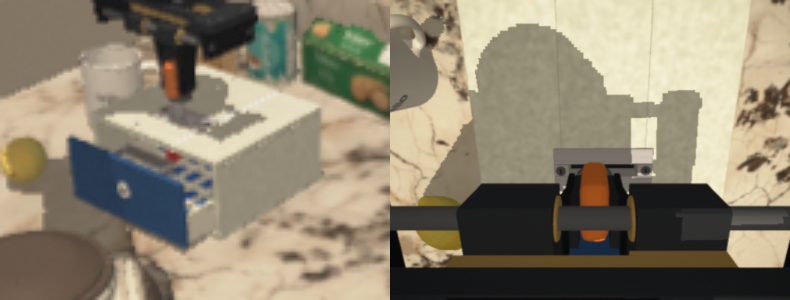

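The drawer is out, with its blue front open at the left of the picture. I'll lift the key straight up and carry it back.

Call:
apply_moves(moves=[[[0, 0, -0.004], 0], [[0, 0, -0.01], 0], [[0, 0, -0.012], 0], [[0, 0, -0.012], 0], [[0, 0, -0.012], 0]])

```text
time_s: 15.43
tcp_pos: [0.4274, 0.2695, 0.1847]
ee_rot: [[0.999, -0.043, -0.001], [-0.043, -0.999, -0.0], [-0.001, 0.0, -1.0]]
wrist_force: [0.3, -0.6, -0.3]
gripper_width: 0.184
gripper_force: 30.0
```

Call:
apply_moves(moves=[[[0, 0, -0.015], 0], [[0, 0, -0.015], 0], [[0, 0.01, 0], 0], [[0.001, 0.033, 0], 0], [[0.001, 0.04, 0], 0]])

```text
time_s: 15.85
tcp_pos: [0.4257, 0.1864, 0.2134]
ee_rot: [[0.999, -0.04, -0.001], [-0.04, -0.999, -0.0], [-0.001, 0.0, -1.0]]
wrist_force: [1.3, -0.5, 0.1]
gripper_width: 0.186
gripper_force: 30.0
```

Call:
apply_moves(moves=[[[0.001, 0.04, 0], 0], [[0, 0.04, 0], 0], [[0.001, 0.04, 0], 0], [[0.001, 0.04, 0], 0], [[0.001, 0.04, 0], 0]])

```text
time_s: 16.27
tcp_pos: [0.42, -0.0156, 0.2135]
ee_rot: [[0.999, -0.043, -0.001], [-0.043, -0.999, 0.0], [-0.001, -0.0, -1.0]]
wrist_force: [1.5, 0.0, -0.8]
gripper_width: 0.182
gripper_force: 30.0
```

Call:
apply_moves(moves=[[[0, 0.04, 0], 0], [[0.001, 0.04, 0], 0], [[0, 0.04, 0], 0], [[0.001, 0.04, 0], 0], [[0, 0.04, 0], 5.6]])

```text
time_s: 16.68
tcp_pos: [0.4135, -0.2152, 0.2135]
ee_rot: [[0.99, -0.142, -0.001], [-0.142, -0.99, 0.001], [-0.001, -0.001, -1.0]]
wrist_force: [1.5, 0.6, -0.3]
gripper_width: 0.184
gripper_force: 30.0
```

Call:
apply_moves(moves=[[[0, 0, 0], 0], [[0, 0, 0], 0], [[0, 0, 0], 0]])

```text
time_s: 16.93
tcp_pos: [0.4139, -0.2133, 0.2133]
ee_rot: [[0.99, -0.141, -0.002], [-0.141, -0.99, 0.001], [-0.002, -0.001, -1.0]]
wrist_force: [-0.7, 0.3, -0.2]
gripper_width: 0.177
gripper_force: 30.0
```

Run:
```python
from h import *
np.set_printoptions(precision=4,suppress=True)
p=imaging.capture("wrist"); s=r.sense(); t=np.array(s["tcp_pos"]); R=np.array(s["ee_rot"])
print(t,"shift",R.T@(np.array([.4151,-.2133,.0792])-t),s["wrist_force"],R[:,0])
print("tip pred",proj(p,[t-[0,0,.0712]]),"hole pred",proj(p,[[.4151,-.2133,.068]]))
for n in("key_tip","stand_hole","stand"):
    for o in models.place_of(p,n)[:1]: print(n,round(o["confidence"],2),np.array(o["at"])*[512,384],plane(p,o["at"],.068))
cv2.imwrite("pics/w5.png",cv2.resize(p["frame"][130:290,160:350],None,fx=3.5,fy=3.5,interpolation=cv2.INTER_CUBIC))
```

```text
[ 0.4144 -0.2127  0.2136] shift [0.001  0.0006 0.1344] [-0.2212  0.5056  0.228 ] [ 0.9902 -0.1396 -0.0012]
tip pred [[261.2363 197.0062]] hole pred [[261.8157 171.3451]]
key_tip 0.71 [262.2976 195.1104] [ 0.3919 -0.2104  0.068 ]
stand_hole 0.57 [259.4816 175.104 ] [ 0.4118 -0.2106  0.068 ]
stand 0.93 [260.8128 154.9056] [ 0.4307 -0.2146  0.068 ]
```

View pics/w5.png

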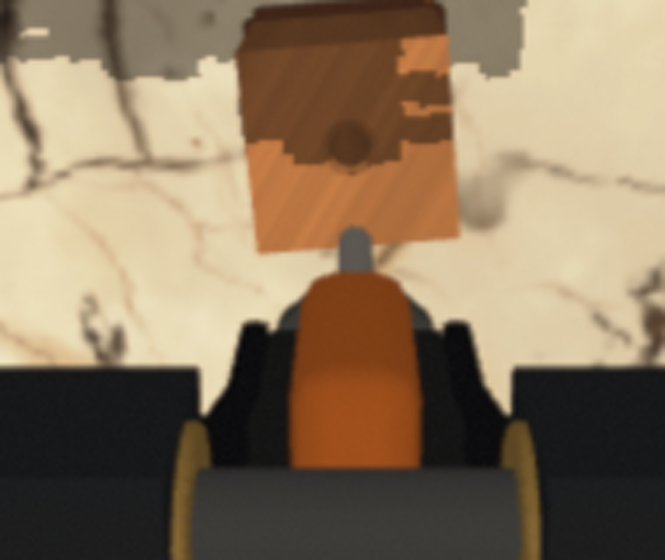

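The hole shows at crop (349,144), about pixel (259.7,171.1). The rod is at column 261.7, so I'll nudge 1 mm along tool −y and +1 mm along x, then go down.

Call:
apply_moves(moves=[[[0.001, -0.001, 0.015], 0], [[0, 0, 0.02], 0], [[0, 0, 0.02], 0], [[0, 0, 0.01], 0], [[0, 0, 0], 0]])

```text
time_s: 17.55
tcp_pos: [0.4147, -0.2109, 0.147]
ee_rot: [[0.99, -0.138, -0.005], [-0.138, -0.99, 0.001], [-0.005, -0.001, -1.0]]
wrist_force: [-0.1, -0.5, -0.9]
gripper_width: 0.181
gripper_force: 30.0
```

Call:
apply_moves(moves=[[[0, 0, 0.003], 0], [[0, 0, 0.003], 0], [[0, 0, 0.002], 0], [[0, 0, 0.002], 0], [[0, 0, 0], 0]])

```text
time_s: 17.97
tcp_pos: [0.4162, -0.2123, 0.1393]
ee_rot: [[0.99, -0.14, 0.0], [-0.14, -0.99, 0.0], [0.0, -0.0, -1.0]]
wrist_force: [0.4, -0.7, -1.2]
gripper_width: 0.179
gripper_force: 30.0
```

Call:
apply_moves(moves=[[[0, 0, 0.002], 0], [[0, 0, 0.001], 0], [[0, 0, 0], 0]])

```text
time_s: 18.22
tcp_pos: [0.4161, -0.2125, 0.1361]
ee_rot: [[0.99, -0.14, -0.0], [-0.14, -0.99, 0.0], [-0.0, -0.0, -1.0]]
wrist_force: [-0.2, 0.1, 0.4]
gripper_width: 0.179
gripper_force: 30.0
```

Call:
apply_moves(moves=[[[-0.0005, 0, 0.002], 0], [[0, 0, 0.002], 0], [[0, 0, 0.002], 0], [[0, 0, 0], 0]])

```text
time_s: 18.55
tcp_pos: [0.4154, -0.2123, 0.1297]
ee_rot: [[0.99, -0.14, -0.001], [-0.14, -0.99, 0.0], [-0.001, -0.0, -1.0]]
wrist_force: [0.3, 0.4, -0.9]
gripper_width: 0.177
gripper_force: 30.0
```

Call:
apply_moves(moves=[[[0, 0, 0.004], 0], [[0, 0, 0.004], 0], [[0, 0, 0.004], 0], [[0, 0, 0], 0]])

```text
time_s: 18.88
tcp_pos: [0.415, -0.2122, 0.1171]
ee_rot: [[0.99, -0.14, -0.002], [-0.14, -0.99, 0.001], [-0.002, -0.0, -1.0]]
wrist_force: [1.1, 0.4, -0.3]
gripper_width: 0.184
gripper_force: 30.0
```

Call:
apply_moves(moves=[[[0, 0, 0.008], 0], [[0, 0, 0.008], 0], [[0, 0, 0.008], 0], [[0, 0, 0.006], 0], [[0, 0, 0], 0]])

```text
time_s: 19.3
tcp_pos: [0.4145, -0.2121, 0.0864]
ee_rot: [[0.99, -0.141, -0.004], [-0.141, -0.99, 0.001], [-0.004, -0.0, -1.0]]
wrist_force: [-0.3, 0.5, -1.2]
gripper_width: 0.18
gripper_force: 30.0
```

Call:
apply_moves(moves=[[[0, 0, 0.003], 0], [[0, 0, 0.002], 0], [[0, 0, 0.001], 0], [[0, 0, 0], 0], [[0, 0, 0], 0]])

```text
time_s: 19.72
tcp_pos: [0.4158, -0.2124, 0.0824]
ee_rot: [[0.99, -0.14, 0.0], [-0.14, -0.99, -0.0], [0.0, 0.0, -1.0]]
wrist_force: [-0.2, 0.2, -1.1]
gripper_width: 0.18
gripper_force: 30.0
```

Call:
apply_moves(moves=[[[0, 0, 0.001], 0], [[0, 0, 0], 0], [[0, 0, 0], 0]])

```text
time_s: 19.97
tcp_pos: [0.4157, -0.2123, 0.0813]
ee_rot: [[0.99, -0.14, 0.0], [-0.14, -0.99, -0.0], [0.0, 0.0, -1.0]]
wrist_force: [-0.0, -0.0, -0.4]
gripper_width: 0.179
gripper_force: 30.0
```

Call:
apply_moves(moves=[[[0, 0, 0.001], 0], [[0, 0, 0], 0], [[0, 0, 0], 0]])

```text
time_s: 20.22
tcp_pos: [0.4157, -0.2123, 0.0802]
ee_rot: [[0.99, -0.14, -0.0], [-0.14, -0.99, 0.0], [-0.0, 0.0, -1.0]]
wrist_force: [0.4, -0.7, 0.2]
gripper_width: 0.185
gripper_force: 30.0
```

Call:
apply_moves(moves=[[[0, 0, 0.001], 0], [[0, 0, 0], 0], [[0, 0, 0], 0]])

```text
time_s: 20.47
tcp_pos: [0.4158, -0.2123, 0.0792]
ee_rot: [[0.99, -0.14, 0.0], [-0.14, -0.99, -0.0], [0.0, 0.0, -1.0]]
wrist_force: [0.1, 0.2, -0.9]
gripper_width: 0.181
gripper_force: 30.0
```

Call:
apply_moves(moves=[[[0, 0, 0.0005], 0], [[0, 0, 0], 0], [[0, 0, 0], 0]])

```text
time_s: 20.72
tcp_pos: [0.4158, -0.2124, 0.0792]
ee_rot: [[0.99, -0.14, 0.0], [-0.14, -0.99, -0.0], [0.0, 0.0, -1.0]]
wrist_force: [-1.8, 1.0, 4.7]
gripper_width: 0.183
gripper_force: 30.0
```

Seated: 4.7 N upward at the same height as the grasp. I'll open and retreat upwards.

Call:
apply_moves(moves=[[[0, 0, 0], 0], [[0, 0, 0], 0], [[0, 0, 0], 0], [[0, 0, 0], 0], [[0, 0, 0], 0]], hand=0.06)

```text
time_s: 21.13
tcp_pos: [0.4156, -0.2124, 0.0785]
ee_rot: [[0.99, -0.14, -0.0], [-0.14, -0.99, 0.0], [-0.0, -0.0, -1.0]]
wrist_force: [-0.1, 0.7, 0.2]
gripper_width: 0.475
gripper_force: 0.0
```

Call:
apply_moves(moves=[[[0, 0, 0], 0], [[0, 0, 0], 0], [[0, 0, 0], 0], [[0, 0, -0.005], 0], [[0, 0, -0.01], 0]])

```text
time_s: 21.55
tcp_pos: [0.4148, -0.2121, 0.0931]
ee_rot: [[0.99, -0.14, -0.003], [-0.14, -0.99, 0.001], [-0.003, -0.0, -1.0]]
wrist_force: [0.1, -0.6, -0.3]
gripper_width: 0.686
gripper_force: 0.0
```

Call:
apply_moves(moves=[[[0, 0, -0.02], 0], [[0, 0, -0.03], 0], [[0, 0, -0.03], 0], [[0, 0, -0.03], 0], [[0, 0, -0.03], 0]])

```text
time_s: 21.97
tcp_pos: [0.4153, -0.2123, 0.2357]
ee_rot: [[0.99, -0.14, 0.001], [-0.14, -0.99, -0.0], [0.001, 0.0, -1.0]]
wrist_force: [-0.1, 0.0, -0.8]
gripper_width: 0.69
gripper_force: 0.0
```

Call:
apply_moves(moves=[[[0, 0, 0], 0], [[0, 0, 0], 0], [[0, 0, 0], 0]])

```text
time_s: 22.22
tcp_pos: [0.4152, -0.2121, 0.2334]
ee_rot: [[0.99, -0.14, -0.0], [-0.14, -0.99, 0.001], [-0.0, -0.001, -1.0]]
wrist_force: [-1.0, -0.1, -1.3]
gripper_width: 0.689
gripper_force: 0.0
```

Run:
```python
from h import *
p=imaging.capture("side"); q=imaging.capture("wrist"); s=r.sense(); print(s["tcp_pos"],s["wrist_force"],s["gripper_width"])
cv2.imwrite("pics/s6.png",np.hstack([cv2.resize(p["frame"][140:290,130:340],(420,300)),cv2.resize(q["frame"][100:250,180:340],(320,300))]))
```

```text
[ 0.41482716 -0.21211867  0.2325032 ] [ 0.21874596 -0.46615245 -0.03479487] 0.691018214772942
```

View pics/s6.png

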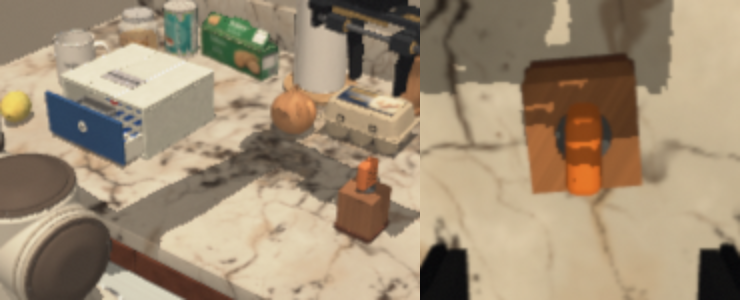

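The drawer is out, the key stands upright and home in its stand, and the gripper is clear. Handing in.

```bash
python3 -c "
from station import r
print(r.finish_job())"
```

```text
the job is handed in; nothing more can be done
None
```

The job is handed in (its verdict isn't shown to me): the drawer sprang out with at most about 7 N read at the wrist, the key is back home and upright in its stand, and the gripper is clear.

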